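Open the wide sample hatch of a bench instrument

ROBOT

A 6-joint arm with a two-finger parallel gripper is mounted at the origin on the work surface. World frame = base frame: x ahead of the robot, y to its left, z up, the work surface at z = 0. Lengths are in m, angles in degrees, forces in N, time in s.
With the tool pointing down it reaches from about 0.35 to 0.875 m from the base axis. Payload 4.2 kg.
Tool frame: the origin (TCP) lies midway between the tips of the shut fingers; the grasp point (between the pads) lies 19 mm behind it; z points along the fingers, y is the line along which they close (so a half turn about z gives the same grasp; the last joint's range is limited). The gripper opens to 87 mm and grips with 3 to 60 N. Pads are 19 mm wide; open, the fingers measure 117 mm over their backs; the gripper's body (75 mm by 190 mm) begins 51 mm behind the grasp point.
Start: joints at [81.337, 22.042, 0.453, 0, -68.411, -14.817], TCP at [0.249, 0.573, 0.223] pointing down, gripper open.
Joint ranges: [-179.83, 179.83], [-69.29, 118.12], [-61.27, 80.66], [-181.25, 117.63], [-171.15, -9.14], [-177.46, 177.46]. Speed limits (degrees/s): [159.86, 159.86, 180, 180, 180, 180].

INTERFACE

Orientations are given as [roll, pitch, yaw] about the fixed x, y, z axes, in that order (R = Rz(yaw) Ry(pitch) Rx(roll)).
In Python, from workcell import env gives the robot as it stands. The module is installed in compiled form; this text tells all that it offers. Calls block until the motion is done:
- env.goto(position, orientation): joint-space move of the TCP to a pose.
- env.move_straight(position, rotation=None, rate=0.15, force_limit=None): straight line of the TCP; rotation=None keeps the orientation; rate is the mean speed in m/s. With force_limit (N) it stops when the force on the tool has changed by that much, and returns True; else False.
- env.set_joints(angles): joint-space move.
- env.gripper_to(opening, grasp_force=None): opening from 0.0 (shut) to 1.0 (fully open); grasp_force is the grip in N (None keeps the last); returns when the fingers have stopped.
- env.dwell(seconds).
- env.inverse_kinematics(position, orientation): joint angles nearest the present ones, or None.
- env.read_state(): the state.
- env.grab_frame(name): name is "side" or "top" or "wrist"; returns a dict with "image" (480x640x3 uint8, blue, green, red), "fx", "fy", "cx", "cy" (pixels), "D" ([k1, k2, p1, p2, k3] as OpenCV has them; the pictures are not rectified), "position" and "orientation" of the camera in the world. Camera axes: x right, y up, looking along -z (the intrinsics and any distortion apply to the point x, -y, -z); pixel columns grow to the right and rows downward; lengths in m; the calibration is good to about 2 mm. A picture is of the moment at which its call begins. There is no depth.
A pose or a line that the arm cannot do raises env.Unreachable and nothing moves.
- env.close_job(): hands the job in; it is judged then, once.
Trained networks look in a picture, given as the dict that the camera call returned (one of the last four; its "shot" number tells which), for a name from the list of things; names that differ only in an ending like _2 or _b are one class to them, and where a whole thing is asked for, a point or a joint stands for the part that bears it (a point fixed in the world has none). Each returns a list of dicts, best first, with "score" (0 to 1); they miss things now and then, are a little off and sometimes report something else, mostly with a low value. They report only what shows in the picture. A call takes as long as a camera call.
- env.search_frame(picture, thing): "xyz" ([x, y, z] in m, in world coordinates, good to about 4 mm: the middle of the surface that is visible of it).
- env.trace(picture, thing): "mask" (480x640 bool, what is visible of it).
The state is a dict: "clock": time; "joint_positions": joint angles; "qvel": joint speeds; "joint_torque": joint torques, N m; "position": TCP position; "tool_rot": TCP orientation; "force": force on the tool from outside, world axes, zero at the start; "wrist_torque": the same for the moment, N m; "opening": opening from 0.0 (shut) to 1.0 (fully open); "finger_force": force on a finger pad.
Only numpy, scipy, OpenCV 4.12 (cv2) and the standard library are available. Lean on these libraries where they do the work, as an engineer would, in place of code of your own. Each camera call takes 0.05 s, during which the arm holds its last target. There are 200 camera calls.

TASK

Two lab instruments stand on the bench, each with a grey push-push hatch in its deck; open the wide one: press its free end (away from the hinge) down until it stops, let go, and make sure that it has popped up and stays half open by itself. Then push it from underneath with the fingers until it swings past upright and rests fully back against its stop, and leave it standing open. Pick nothing up, leave the narrow hatch shut, and do not disturb the loose things around.

Things in the scene. Friction and masses are not known exactly. Their poses are not given: they have to be found in the camera images.
- wide_unit: a white bench instrument, 300 deep x 230 wide, flat white deck 120 above the bench, a grey raised block 45 above the deck along its far end; fixed to the bench. Origin: centre of its underside; x points from its front to its far end, z up. Its wide hatch, the one to open: a grey plate 85 long x 90 wide x 8 thick
- narrow_unit: a white bench instrument, 300 deep x 230 wide, flat white deck 120 above the bench, a grey raised block 45 above the deck along its far end; fixed to the bench. Origin: centre of its underside; x points from its front to its far end, z up. Its hatch is the narrow one (leave shut).
- wide_hatch (a joint): angle (rad) of the wide hatch. 0 = shut, latched; -0.11 = pressed to its hard stop (free end 8 lower); the latch lets go from about -0.08. When the finger then rises, a spring lifts the hatch within 2 s to about 0.95 (half open), where it rests; pressed to the stop again it latches shut again. Past 1.57 (upright) it sinks back to its stop at 1.85 within 3 s; released short of that it falls back to half open.
- wide_hatch_hinge (a point): point on the hinge line of the wide hatch, at the middle of its width, half-way through its thickness: 5 above the deck, 20 beyond the instrument's centre along the instrument's x. The free edge points to the front of the instrument. Its y axis is the hinge line; turns with the hatch
- wide_hatch_press (a point): point on the top face of the wide hatch where to press: middle of its width, 9 above the deck when shut, 16 in from the free edge (on the dark rubber strip), 69 from the hinge line; takes about 3 N; moves with the hatch
- wide_hatch_edge (a point): middle of the free edge of the wide hatch, half-way through its thickness, 85 from the hinge line; about 75 above the deck when half open; a level push of under 3 N towards the hinge swings it up from there; moves with the hatch
- narrow_hatch (a joint): angle of the narrow hatch (rad), the same kind of hatch but 50 wide, 85 long; 0 = shut and latched; must stay shut
- vial_a: amber vial with white cap, 26 across x 44 tall, standing loose on the deck of the wide-hatch instrument beside the hatch; origin at centre of its foot; leave alone
- vial_b: the same kind of vial on the deck of the narrow-hatch instrument; leave alone
- tube_rack: white tube rack 90 x 160 x 63 on the bench; origin at centre of underside; leave alone
- tip_box: pipette tip box 125 x 85 x 65 on the bench, dark blue with a clear lid; origin at centre of underside; leave alone
- well_plate: flat well plate 86 x 128 x 14 on the bench; origin at centre of underside; leave alone
- reagent: reagent bottle 64 across x 130 tall on the bench between or beyond the instruments; origin at centre of underside; leave alone
- mouse: black computer mouse 100 x 58 x 32 on the bench; origin at centre of underside; leave alone

How it is judged:
By the outcome, as a careful person would: the job done as asked, in the order asked, and still so for the second after the job is handed in, with the robot touching nothing.
It also fails if it takes over 42 s, if anything falls off the work surface, if the arm or the gripper's body presses on something with over 40 N, if the wrist force passes 120 N, or if a joint passes its speed limit or range.

## Working session

There is one attempt and no reset: what is moved stays moved. The work goes in short steps, each a Python script; the robot and the scene stay as the last script left them, time stands still between calls to the robot, and variables do not carry over. Pictures are saved under pics/ and viewed, at most 10 in all, crops included, and the job is handed in when it is done.

```bash
mkdir -p pics; python3 - <<'E'
from workcell import env
import cv2,numpy as np
for n in("top","side"):
    f=env.grab_frame(n); cv2.imwrite(f"pics/{n}0.png",f["image"])
    print(n,np.round(f["position"],3),f["orientation"])
    for t in("wide_unit","narrow_unit","wide_hatch","narrow_hatch","wide_hatch_hinge","wide_hatch_press","wide_hatch_edge","vial_a","reagent","tube_rack","tip_box"):
        print(t,[(np.round(d["xyz"],3).tolist(),round(d["score"],2)) for d in env.search_frame(f,t)[:3]])
print(env.read_state()["clock"],env.read_state()["tool_rot"])
E
```

```text
top [ 0.326 -0.019  1.573] [ 11.43492541  -0.30087422 -84.80272843]
wide_unit [([0.57, 0.229, 0.12], 0.78)]
narrow_unit [([0.58, -0.233, 0.123], 0.72)]
wide_hatch [([0.55, 0.234, 0.129], 0.89)]
narrow_hatch [([0.561, -0.236, 0.13], 0.92)]
wide_hatch_hinge [([0.548, 0.235, 0.13], 0.84)]
wide_hatch_press [([0.542, 0.238, 0.126], 0.73)]
wide_hatch_edge [([0.545, 0.236, 0.13], 0.64)]
vial_a [([0.484, 0.306, 0.163], 0.66), ([0.579, -0.301, 0.162], 0.44)]
reagent [([0.792, 0.001, 0.09], 0.96)]
tube_rack [([0.43, 0.503, 0.043], 0.69)]
tip_box [([0.584, 0.498, 0.066], 0.64), ([0.558, -0.239, 0.128], 0.46), ([0.544, 0.234, 0.128], 0.26)]
side [ 0.436 -1.013  1.255] [41.75776563 -0.52527948 -8.87235776]
wide_unit [([0.573, 0.183, 0.122], 0.6), ([0.439, -0.494, 0.015], 0.57)]
narrow_unit [([0.585, -0.289, 0.116], 0.81), ([0.573, 0.178, 0.122], 0.52)]
wide_hatch [([0.55, 0.228, 0.129], 0.76)]
narrow_hatch []
wide_hatch_hinge [([0.544, 0.231, 0.128], 0.73)]
wide_hatch_press [([0.546, 0.231, 0.129], 0.91), ([0.596, -0.528, 0.034], 0.64)]
wide_hatch_edge [([0.549, 0.226, 0.127], 0.65)]
vial_a [([0.586, -0.312, 0.15], 0.57), ([0.488, 0.308, 0.15], 0.44)]
reagent [([0.8, -0.019, 0.078], 0.56)]
tube_rack [([0.428, 0.488, 0.045], 0.81)]
tip_box [([0.577, 0.496, 0.061], 0.64)]
1.2 [ 1.79999958e+02 -2.01167960e-04 -2.34789086e+01]
```

View top.

View pics/top0.png

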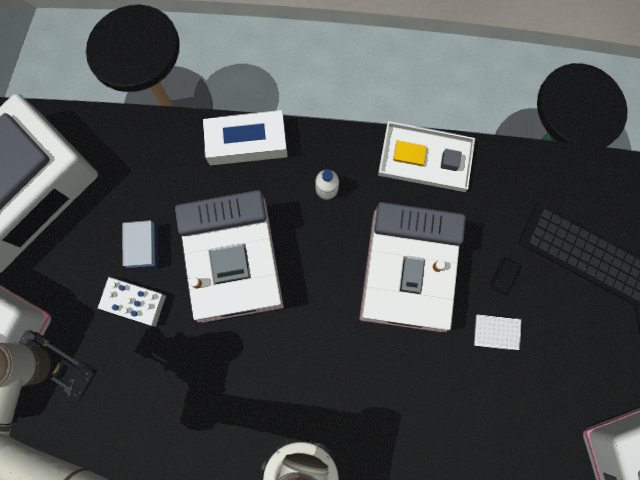

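```bash
cat > h.py <<'E'
from workcell import env
import cv2,numpy as np
from scipy.spatial.transform import Rotation as R
def px2w(f,uv,z):
    K=np.array([[f["fx"],0,f["cx"]],[0,f["fy"],f["cy"]],[0,0,1]])
    n=cv2.undistortPoints(np.array(uv,float).reshape(-1,1,2),K,np.array(f["D"],float))[:,0]
    d=np.c_[n[:,0],-n[:,1],-np.ones(len(n))]@R.from_euler("xyz",f["orientation"],degrees=True).as_matrix().T
    p=np.array(f["position"]); return p+d*((z-p[2])/d[:,2])[:,None]
E
python3 - <<'E'
from h import *
f=env.grab_frame("top")
for t,z in(("wide_hatch",.129),("wide_unit",.12)):
    m=env.trace(f,t)[0]["mask"].astype(np.uint8)
    c=max(cv2.findContours(m,0,2)[0],key=cv2.contourArea)
    print(t,f["fx"],cv2.boundingRect(c))
    w=px2w(f,c[:,0],z)[:,:2]*1000
    r=cv2.minAreaRect(w.astype(np.float32)); print(r,cv2.boxPoints(r).round())
im=f["image"];x,y,w,h=cv2.boundingRect(c);cv2.imwrite("pics/c0.png",cv2.resize(im[y:y+h,x:x+w],None,fx=4,fy=4))
E
```

```text
wide_hatch 567.1110846951784 (210, 243, 39, 39)
((547.4127197265625, 233.7619171142578), (90.60908508300781, 91.41178894042969), 15.358797073364258) [[492. 266.]
 [516. 178.]
 [603. 202.]
 [579. 290.]]
wide_unit 567.1110846951784 (176, 191, 107, 132)
((567.0477294921875, 240.1356201171875), (320.9007263183594, 241.94021606445312), 16.28655433654785) [[379. 311.]
 [447.  79.]
 [755. 169.]
 [687. 401.]]
```

The top view shows the wide unit at about pixels (176–282, 191–322). Its hatch is at (210–249, 243–282) with the dark strip at about (231, 273) on the near side, and the vial is at (197, 283). The hatch centre comes out at (0.547, 0.234) with yaw of about 15.5°, which agrees with the unit's given layout. Next I'll press the free end.

```bash
cat >> h.py <<'E'
yaw=15.5; u=np.array([np.cos(np.radians(yaw)),np.sin(np.radians(yaw))])
hinge=np.array([.5475,.2335])+.0425*u
O=[180,0,yaw]
def P(l,z): return [*(hinge+l*u),z]
def snap(n,name):
    f=env.grab_frame(n); cv2.imwrite(f"pics/{name}.png",f["image"]); return f
E
python3 - <<'E'
from h import *
print(hinge,P(-.069,0))
env.gripper_to(0.0)
p=env.read_state()["position"]
env.move_straight([p[0],p[1],.28],rate=.3)
env.goto(P(-.069,.26),O)
env.move_straight(P(-.069,.145),rate=.15)
hit=env.move_straight(P(-.069,.113),rate=.03,force_limit=10)
s=env.read_state(); print(hit,s["position"],s["force"],s["clock"])
env.dwell(.2)
env.move_straight(P(-.069,.28),rate=.12)
env.dwell(1.5)
f=snap("side","side1"); g=snap("top","top1")
for x in(f,g):
  for t in("wide_hatch","wide_hatch_edge"): print([(np.round(d["xyz"],3).tolist(),round(d["score"],2)) for d in env.search_frame(x,t)[:2]])
i=f["image"]; c=cv2.resize(i[60:320,200:520],None,fx=2.3,fy=2.3); cv2.imwrite("pics/side1c.png",c)
print(env.read_state()["clock"])
E
```

```text
[0.58845429 0.24485763] [np.float64(0.5219637929899714), np.float64(0.22641818303392622), 0]
True [0.52188622 0.2263637  0.12442365] [0.1973224  0.23848475 2.01676011] 6.475
[([0.56, 0.221, 0.175], 0.88)]
[([0.559, 0.218, 0.167], 0.91)]
[([0.571, 0.214, 0.159], 0.52)]
[([0.57, 0.218, 0.16], 0.58)]
9.925
```

View pics/side1c.png

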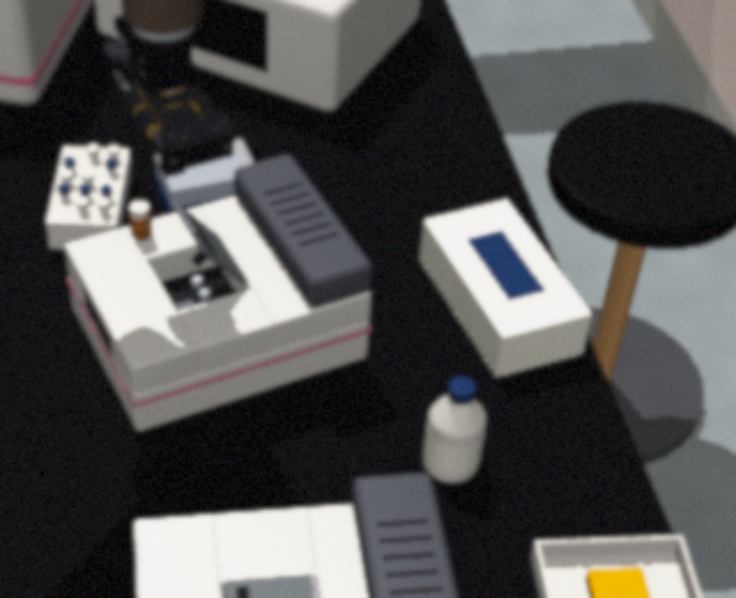

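The side view crop shows the hatch standing half open: its plate runs from about (180, 205) to (240, 285), the well below it is exposed, and the vial at (140, 215) has not moved. Next I'll push it from the front underside.

```bash
python3 - <<'E'
from h import *
env.move_straight(P(-.10,.28),rate=.2)
env.move_straight(P(-.10,.168),rate=.2)
hit=env.move_straight(P(-.003,.168),rate=.05,force_limit=9)
s=env.read_state(); print(hit,s["position"],P(-.003,.168),s["force"],s["clock"])
env.dwell(.3)
f=snap("side","side2"); cv2.imwrite("pics/side2c.png",cv2.resize(f["image"][60:320,200:520],None,fx=2.3,fy=2.3))
E
```

```text
False [0.58489415 0.24382722 0.16770383] [np.float64(0.5855634029017406), np.float64(0.24405591585509118), 0.168] [-2.0722731  -0.15814037  1.14504903] 13.0333
```

View pics/side2c.png

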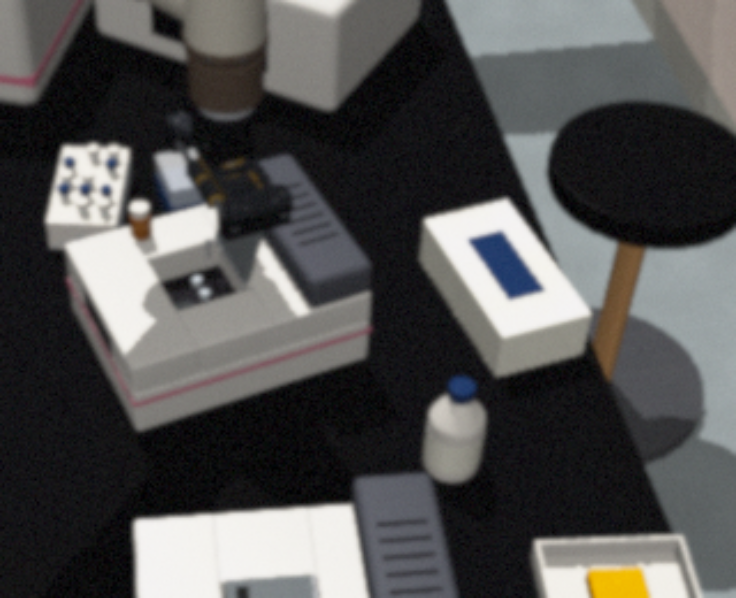

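The crop shows the plate near upright under the gripper, at about (240, 260). I'll nudge it slightly further, wait, and check whether it moves away from the fingers.

```bash
python3 - <<'E'
from h import *
print(env.read_state()["force"])
hit=env.move_straight(P(.003,.168),rate=.03,force_limit=6)
s=env.read_state(); print(hit,s["position"],s["force"])
env.dwell(1.5); print(env.read_state()["force"])
env.move_straight(P(-.02,.168),rate=.05)
print(env.read_state()["force"])
env.move_straight(P(-.11,.168),rate=.15)
env.move_straight(P(-.11,.30),rate=.2)
env.move_straight(P(-.2,.33),rate=.2)
env.dwell(1)
f=snap("side","side3"); cv2.imwrite("pics/side3c.png",cv2.resize(f["image"][60:320,200:520],None,fx=2.3,fy=2.3))
g=snap("top","top3")
for x in(f,g):
  for t in("wide_hatch","vial_a"): print([(np.round(d["xyz"],3).tolist(),round(d["score"],2)) for d in env.search_frame(x,t)[:2]])
print(env.read_state()["clock"])
E
```

```text
[-4.33074768 -0.5188287  -1.491908  ]
True [0.58479039 0.24355272 0.16697816] [-2.75851077 -0.46809659  3.55063945]
[ 0.25960133 -0.24741256  0.72213235]
[ 0.26069296 -0.10824999  0.23583569]
[([0.595, 0.24, 0.172], 0.72)]
[([0.598, -0.53, 0.034], 0.58), ([0.589, -0.315, 0.149], 0.51)]
[([0.595, 0.252, 0.175], 0.6), ([0.586, 0.499, 0.066], 0.54)]
[]
19.0167
```

View pics/side3c.png

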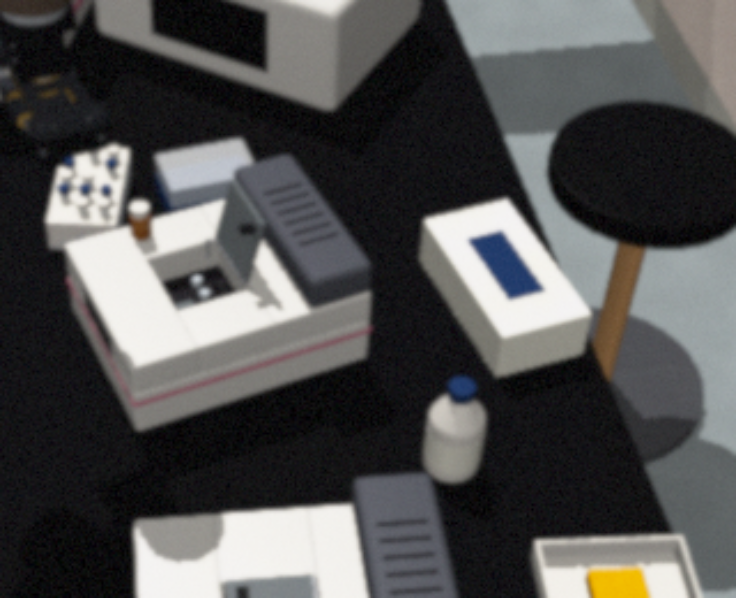

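The crop shows the hatch leaning back past upright, with its plate at (218–262, 185–283), and the vial still at (140, 218). Before handing in, I'll wait 1 s and check that the hatch is still.

```bash
python3 - <<'E'
from h import *
a=cv2.imread("pics/side3.png").astype(int)
env.dwell(1)
f=env.grab_frame("side")
d=np.abs(f["image"].astype(int)-a).mean(2)[130:190,285:320]; print(d.mean(),d.max())
print(env.read_state()["force"])
if d.mean()<6: print(env.close_job())
E
```

```text
1.895079365079365 11.0
[-0.31309236 -0.0136729   0.85787339]
the job is handed in; nothing more can be done
None
```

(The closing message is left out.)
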